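# Tip a lamp carton over and butt it against the strapping stop

### The arm

A 7-joint arm with a two-finger parallel gripper is mounted at the origin on the work surface. World frame = base frame: x ahead of the robot, y to its left, z up, the work surface at z = 0. Lengths are in m, angles in rad, forces in N, time in s.
With the tool pointing down it reaches from about 0.35 to 0.9 m from the base axis. Payload 8.1 kg.
Tool frame: the origin (TCP) lies at the very end of the fingers, on their centre line; the grasp point (between the pads) lies 19 mm behind it; z points along the fingers, x is the direction in which the jaws open and shut, and the axes are right-handed (so a half turn about z gives the same grasp; the last joint's range is limited). The gripper opens to 92 mm and grips with 3 to 60 N. Pads are 19 mm wide; open, the fingers measure 130 mm over their backs; the gripper's body (75 mm by 190 mm) begins 47 mm behind the grasp point.
Start: joints at [-1.402, 0.434, 0.025, 1.573, -0.012, 1.134, -0.075], TCP at [0.168, 0.602, 0.227] pointing down, gripper open.
Joint ranges: [-2.62, 2.62], [-0.44, 2.09], [-1.27, 1.32], [0.08, 2.57], [-1.32, 4.46], [0.12, 2], [-2.74, 2.74]. Speed limits (rad/s): [2.22, 2.22, 3.01, 3.01, 3.14, 3.14, 3.14].

### API

Orientations are given as a rotation vector (axis times angle).
In Python, from cell import status, viewer, arm gives the robot as it stands.
- The arm moves only by the tool jog_arm, never from a script. Its argument "commands" is text: rows parted by semicolons, each of 7 numbers parted by spaces: the closure, from -1 (fully open) to 1 (shut), then the shift along the world's x, y, z normalised to -1 to 1, where 1 is 0.3 m, then the turn, a rotation vector about the world's x, y, z normalised to -1 to 1, where 1 is 2 pi rad. In form: jaw dx dy dz wx wy wz; .... A call has exactly 5 rows; each row shifts and turns the commanded pose from where the row before left it; what a row does not reach is not made up. A row lasts 1/10 s, in which the tool goes at most 50 mm and 8.59 degrees, less where a joint would pass 70% of its speed; a pose out of reach is approached as far as the arm can. A call with a number of a shift or a turn outside -1 to 1 is refused whole. A call with a gripper value outside its range is refused whole. The fingers move at their own pace and stop on an object; "force" is the grip in N (left out, the last holds). Time passes only in rows, so rows that do not move let the fingers close, or fill a call up. It gives the time, the measured TCP pose, the force and the opening at its end, in the units of the state.
- status.observe(): the state, without advancing time (a new reading comes with each control period).
- viewer.get_image(name): name is "scene" or "top"; returns a dict with "pixels" (384x512x3 uint8, red, green, blue), "z_map" (384x512 float32, m along the optical axis (not along the pixel's ray), 0 where there is no reading), "camera_matrix" (3x3 intrinsics, pixels), "R" (3x3) and "t" (3): a world point X has camera coordinates R X + t. Camera axes: x right, y down, z forward; pixel columns grow to the right and rows downward; lengths in m; the calibration is good to about 2 mm. A picture is of the moment at which its call begins.
- arm.sign_off(): hands the job in, once; it reports no verdict.
The state is a dict: "clock": time; "joints": joint angles; "dq": joint speeds; "joint_efforts": joint torques, N m; "position": TCP position; "ee_rot": TCP orientation; "force": force on the tool from outside, world axes, zero at the start; "ft_torque": the same for the moment, N m; "width": opening from 0.0 (shut) to 1.0 (fully open).
Only numpy, scipy, OpenCV 4.12 (cv2) and the standard library are available. Lean on these libraries where they do the work, as an engineer would, in place of code of your own. Each camera call takes 0.05 s, during which the arm holds its last target. There are 200 camera calls.

### The job

Lay the standing lamp carton down for strapping: push it over from high up on its orange-label side, so that it lands flat inside the blue taped outline with the label on top, then push it along by its foot end until its other end sits snug against the dark wooden stop. Only push, never pinch or lift it; leave the candlestick, tin, globe shade and ceiling rose alone, and finish clear.

Things in the scene. Friction and masses are not known exactly. Their poses are not given: they have to be found in the camera images.
- carton: brown carton standing on end, loose, rigid, 55 (own x) x 90 (y) x 170 mm tall (z), 0.25-0.5 kg. Origin: centre of underside. Push its -x face (plain orange label); +x face (white strip) leads, along the bay's +x to 0.1 rad. Pushed in its upper third it pivots on its leading foot edge without sliding, passes balance at 18 degrees and falls; it then lies 170 mm long beyond that edge, 55 mm high.
- bay: blue taped rectangle flat on the bench (nothing catches on it), 230 (own x) x 150 mm (y) over its outer tape edges (inside = within these). Origin: centre. Its +x is the topple direction; at its +x end the fixed dark wooden stop, 20 x 150 x 30 mm high, its near face 145 mm from the centre. At the start the carton's leading face is 18-42 mm past the near (-x) line, up to 10 mm off the centre line.
- foot_left (a point): carton's corner: leading (+x) face, bottom, its +y side
- foot_right (a point): carton's corner: leading (+x) face, bottom, its -y side
- top_left (a point): carton's corner: leading (+x) face, top, its +y side
- top_right (a point): carton's corner: leading (+x) face, top, its -y side
- candlestick: brass candlestick, 66 mm across the base, 100 mm tall, beside the outline; origin: centre of its underside. Leave alone.
- tin: round tin with a green label, 64 mm across, 85 mm tall, beside the outline; origin: centre of its underside. Leave alone.
- globe: white globe lamp shade, 94 mm across, 97 mm tall, to the +y side of the carton; origin: centre of its underside. Leave alone.
- rose: low brass ceiling rose (disc with a stub), 72 mm across, 34 mm tall, to the -y side of the carton; origin: centre of its underside. Leave alone.
Mind the look-alikes: they are no part of the job. Of the things that look like the carton, the larger one is meant.

How it is judged:
On the way, in this order (a step that is already met when the one before it is completed fails the run):
1. the carton has landed flat, orange label up, inside the outline (angle between carton's own x axis and vertical above 3.05 rad and x of foot_left in the frame of bay between -0.115 and 0.115 m and y of foot_left in the frame of bay between -0.075 and 0.075 m and x of foot_right in the frame of bay between -0.115 and 0.115 m and y of foot_right in the frame of bay between -0.075 and 0.075 m and x of top_left in the frame of bay between -0.115 and 0.115 m and y of top_left in the frame of bay between -0.075 and 0.075 m and x of top_right in the frame of bay between -0.115 and 0.115 m and y of top_right in the frame of bay between -0.075 and 0.075 m), for 0.2 s.
2. the carton's top end is against the stop (angle between carton's own x axis and vertical above 3.05 rad and y of foot_left in the frame of bay between -0.075 and 0.075 m and y of foot_right in the frame of bay between -0.075 and 0.075 m and y of top_left in the frame of bay between -0.075 and 0.075 m and y of top_right in the frame of bay between -0.075 and 0.075 m and x of each of top_left, top_right in the frame of bay above 0.139 m), for 0.2 s.
At the end, for the whole second after the job is handed in: The carton lies flat (within about 5 degrees) at rest on its leading face, orange label up, both corners of its top end within 6 mm of the stop's face and the carton between the outline's long sides (outer edges of the tape); the four bystanders are within 10 mm of their starts (all of step 2 and linear speed of carton below 0.01 m/s and angular speed of carton below 0.05 rad/s and distance of each of candlestick, tin, globe, rose from where it was at the start of the episode below 0.01 m); the robot touches nothing.
It fails at once if the carton is lifted: its leading foot edge comes more than 20 mm off the bench (height (world z) of any of foot_left, foot_right above 0.02 m).
It fails at once if the carton comes down with a corner outside the outline (sliding it in afterwards does not count) (angle between carton's own z axis and vertical between 1.3 and 1.5 rad and not (x of foot_left in the frame of bay between -0.115 and 0.115 m and y of foot_left in the frame of bay between -0.075 and 0.075 m and x of foot_right in the frame of bay between -0.115 and 0.115 m and y of foot_right in the frame of bay between -0.075 and 0.075 m and x of top_left in the frame of bay between -0.115 and 0.115 m and y of top_left in the frame of bay between -0.075 and 0.075 m and x of top_right in the frame of bay between -0.115 and 0.115 m and y of top_right in the frame of bay between -0.075 and 0.075 m)).
It fails at once if the carton is taken between the fingers (x of the grasp point in the frame of carton between -0.02 and 0.02 m and y of the grasp point in the frame of carton between -0.045 and 0.045 m and z of the grasp point in the frame of carton between 0 and 0.18 m).
It fails at once if the candlestick, tin, globe shade or ceiling rose is moved by more than 10 mm or tipped (distance of any of candlestick, tin, globe, rose from where it was at the start of the episode above 0.01 m or angle between any of candlestick, tin, globe, rose's own z axis and vertical above 0.2 rad).
It also fails if it takes over 42 s, if anything falls off the work surface, if the arm or the gripper's body presses on something with over 40 N, if the wrist force passes 120 N, or if a joint passes its speed limit or range.

## Working session

There is one attempt and no reset: what is moved stays moved. The work goes in short steps, Python scripts to look and compute and a tool call to move; the robot and the scene stay as the last step left them, time stands still between calls to the robot, and variables do not carry over. Pictures are saved under pics/ and viewed, about 8 in all and at most 12, crops included, and the job is handed in when it is done.

Besides the shell and the picture viewer there is one more tool, called after ">>>" as name(argument=value, ...), one argument or row to a line, values as JSON. jog_arm: Moves the arm, as the interface text tells. Scaled input: -1 to 1 covers 0.3 m each way for a shift and 2 pi rad each way for a turn. Its arguments: {"type":"object","properties":{"commands":{"type":"string"},"force":{"type":"number"}},"required":["commands"]}

```bash
mkdir -p pics; cat > h.py <<'E'
import numpy as np, cv2
from cell import status, viewer, arm
def grab(n,f=None):
    d=viewer.get_image(n)
    if f: cv2.imwrite('pics/'+f,d['pixels'][:,:,::-1])
    np.savez(''+n+'.npz',**d); return d
def world(d):
    z=d['z_map'];K=d['camera_matrix'];v,u=np.mgrid[:384,:512]
    c=np.stack([(u-K[0,2])/K[0,0]*z,(v-K[1,2])/K[1,1]*z,z],-1)
    return (c-d['t'])@d['R']
E
python3 - <<'E'
from h import *
a=grab('top');b=grab('scene')
cv2.imwrite('pics/a.png',np.vstack([a['pixels'],b['pixels']])[:,:,::-1][:, :])
cv2.imwrite('pics/top1.png',cv2.resize(a['pixels'][:,:,::-1],(800,600)))
cv2.imwrite('pics/sc1.png',cv2.resize(b['pixels'][:,:,::-1],(800,600)))
print(status.observe())
for d in(a,b): print(d['R'],d['t'],d['camera_matrix'])
E
```

```text
{'clock': 0.1, 'joints': array([-1.40156605,  0.43514281,  0.02495763,  1.57398424, -0.01155034,
        1.13395655, -0.0750812 ]), 'dq': array([ 2.75917331e-03, -2.13175983e-04,  1.64534341e-03, -3.43940553e-03,
        6.12575360e-04, -3.58180607e-05, -4.03216901e-04]), 'joint_efforts': array([ 3.61546518e-03, -6.69128036e+01,  9.88149494e-01, -3.15144253e+01,
       -6.05321000e-02,  3.74392793e-02,  2.48143283e-05]), 'position': array([0.1677497 , 0.60161978, 0.22603824]), 'ee_rot': array([ 2.50122074e+00,  1.89937016e+00, -1.51949640e-03]), 'force': array([-0.27513801,  0.91745955, -0.01952299]), 'ft_torque': array([-0.02580712,  0.0906243 ,  0.03514043]), 'width': 0.9988010131711248}
[[ 0.02394805 -0.99819304  0.05511031]
 [-0.99419011 -0.02956615 -0.10349813]
 [ 0.10494051 -0.05231154 -0.9931017 ]] [-0.04240058  0.6000535   0.70432206] [[361.44687825   0.         261.63213869]
 [  0.         361.44687825 196.23847732]
 [  0.           0.           1.        ]]
[[-0.75253888  0.65837135  0.01524432]
 [ 0.53661009  0.62645215 -0.56533823]
 [-0.38175233 -0.41725874 -0.82471831]] [ 0.43609034 -0.23449782  1.16371498] [[452.82983566   0.         252.37392628]
 [  0.         452.82983566 193.06793637]
 [  0.           0.           1.        ]]
```

View pics/top1.png

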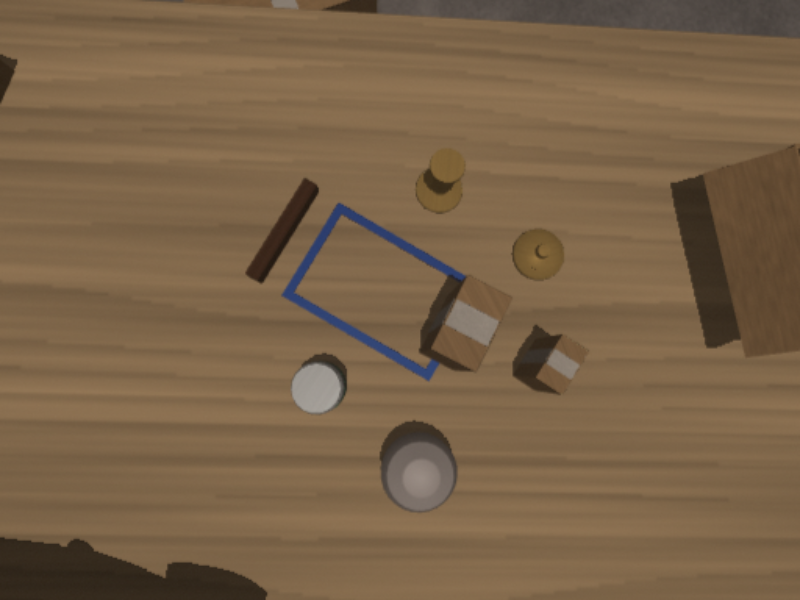

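View pics/sc1.png

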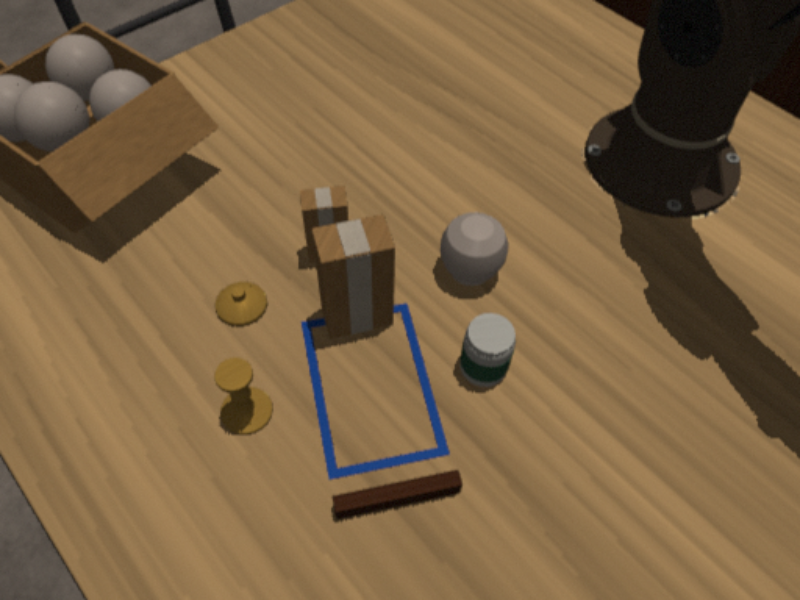

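Top view (in 800x600 pixels): carton top at about (472,322), small look-alike at (563,363) behind it, bay from (340,207) to (430,378), stop at (283,230), tin (318,387), candlestick (440,190), rose (538,253), globe (420,470). Now I'll turn these into metres.

```bash
cat >> h.py <<'E'
def bayfit(d):
    W=world(d);hsv=cv2.cvtColor(d['pixels'],cv2.COLOR_RGB2HSV)
    m=(hsv[...,0]>100)&(hsv[...,0]<130)&(hsv[...,1]>120)&(hsv[...,2]>60)&(abs(W[...,2])<.015)
    return W[m]
E
python3 - <<'E'
from h import *
S={}
for n in('top','scene'):
    d=dict(np.load(n+'.npz'));W=world(d)
    P=bayfit(d);r=cv2.minAreaRect(P[:,:2].astype(np.float32))
    print(n,'bay',len(P),r,P[:,2].mean())
    for lo,hi,nm in((.155,.19,'big'),(.09,.15,'mid'),(.075,.115,'low'),(.02,.04,'flat')):
        m=(W[...,2]>lo)&(W[...,2]<hi)&(d['z_map']>0)&(W[...,0]>.2)&(W[...,0]<1)&(abs(W[...,1])<.4)
        k,lab,st,c=cv2.connectedComponentsWithStats(m.astype(np.uint8))
        for i in range(1,k):
            if st[i,4]>60:
                Q=W[lab==i];print(nm,st[i,4],c[i].round(),cv2.minAreaRect(Q[:,:2].astype(np.float32)),np.median(Q[:,2]).round(3))
E
```

```text
top bay 1233 ((0.626491129398346, 0.0083235502243042), (0.22814148664474487, 0.14802370965480804), 61.39875030517578) 0.0007623605613725037
big 1800 [301. 207.] ((0.5717558264732361, -0.08558914065361023), (0.05559274181723595, 0.09035161137580872), 64.1106185913086) 0.17
mid 411 [286. 106.] ((0.768838107585907, -0.06445685774087906), (0.04335091635584831, 0.04239070042967796), 19.21567726135254) 0.1
mid 161 [284. 214.] ((0.5682649612426758, -0.06195066124200821), (0.10039063543081284, 0.04379945248365402), 5.6005330085754395) 0.12
mid 815 [358. 233.] ((0.5307351350784302, -0.20099091529846191), (0.038311176002025604, 0.06117094308137894), 58.04483413696289) 0.115
mid 686 [269. 306.] ((0.3954942524433136, -0.0415419265627861), (0.05447378754615784, 0.054070718586444855), 81.70161437988281) 0.094
low 411 [286. 106.] ((0.768838107585907, -0.06445685774087906), (0.04335091635584831, 0.04239070042967796), 19.21567726135254) 0.1
low 96 [282. 215.] ((0.5681912302970886, -0.06195789575576782), (0.10053890198469162, 0.04379945248365402), 5.6005330085754395) 0.094
low 440 [353. 233.] ((0.5306
[... 2243 characters left out ...]
8025599718093872) 0.099
flat 77 [300. 177.] ((0.4223918318748474, -0.01922445371747017), (0.025041162967681885, 0.07388345152139664), 37.108890533447266) 0.031
flat 135 [153. 190.] ((0.684720516204834, -0.2034936547279358), (0.03224442899227142, 0.03600584343075752), 16.519832611083984) 0.024
flat 217 [230. 205.] ((0.5878582000732422, -0.06322909891605377), (0.020384931936860085, 0.09048695117235184), 51.964176177978516) 0.031
flat 159 [308. 238.] ((0.513620913028717, 0.09391168504953384), (0.030349932610988617, 0.06440642476081848), 29.58725357055664) 0.03
flat 1012 [254. 315.] ((0.7023480534553528, 0.14481937885284424), (0.020897863432765007, 0.14929109811782837), 61.425804138183594) 0.029
```

>>> jog_arm(
  commands="0.35 0.063 -0.123 0.05 0 0 -0.014; 0.35 0.063 -0.123 0.05 0 0 -0.014; 0.35 0.063 -0.123 0.05 0 0 -0.014; 0.35 0.063 -0.123 0.05 0 0 -0.014; 0.35 0.063 -0.123 0.05 0 0 -0.014",
  force=20,
)

```text
clock: 0.6
position: [0.2628, 0.4157, 0.302]
ee_rot: [2.858, 1.303, -0.001]
force: [0.5, 0.3, -0.2]
width: 0.614
```

>>> jog_arm(
  commands="0.35 0.063 -0.123 0 0 0 -0.014; 0.35 0.063 -0.123 0 0 0 -0.014; 0.35 0.063 -0.123 0 0 0 -0.014; 0.35 0.063 -0.123 0 0 0 -0.014; 0.35 0.063 -0.123 0 0 0 -0.014",
)

```text
clock: 1.1
position: [0.3571, 0.2313, 0.3016]
ee_rot: [-3.074, -0.648, 0.0]
force: [0.4, -0.2, -0.1]
width: 0.328
```

>>> jog_arm(
  commands="0.35 0.063 -0.123 0 0 0 -0.014; 0.35 0.063 -0.123 0 0 0 -0.014; 0.35 0.063 -0.123 0 0 0 -0.014; 0.35 0.063 -0.123 0 0 0 -0.014; 0.35 0.063 -0.123 0 0 0 -0.014",
)

```text
clock: 1.6
position: [0.4516, 0.0469, 0.3017]
ee_rot: [-3.141, 0.038, -0.0]
force: [1.6, -0.1, 0.2]
width: 0.329
```

>>> jog_arm(
  commands="0.35 0.063 -0.123 0 0 0 -0.014; 0.35 0.063 -0.123 0 0 0 -0.014; 0.35 0.063 -0.123 0 0 0 -0.014; 0.35 0.063 -0.123 0 0 0 -0.014; 0.35 0 0 0 0 0 0",
)

```text
clock: 2.1
position: [0.5277, -0.1048, 0.3016]
ee_rot: [3.081, -0.596, 0.002]
force: [-0.6, -0.2, 0.6]
width: 0.324
```

>>> jog_arm(
  commands="0.35 0.067 -0.107 0 0 0 -0.0106; 0.35 0 0 -0.13 0 0 0; 0.35 0 0 -0.13 0 0 0; 0.35 0 0 -0.13 0 0 0; 0.35 0 0 -0.13 0 0 0",
)

```text
clock: 2.6
position: [0.5466, -0.1305, 0.1441]
ee_rot: [-3.066, 0.683, 0.001]
force: [0.4, 0.8, -0.4]
width: 0.324
```

```bash
python3 - <<'E'
from h import *
b=grab('scene');print(status.observe()['position'],status.observe()['ee_rot'])
cv2.imwrite('pics/sc2.png',cv2.resize(b['pixels'][60:300,100:400,::-1],(750,600)))
E
```

```text
[ 0.5432887  -0.12921444  0.13841665] [ 3.06587012 -0.68193794 -0.01326103]
```

View pics/sc2.png

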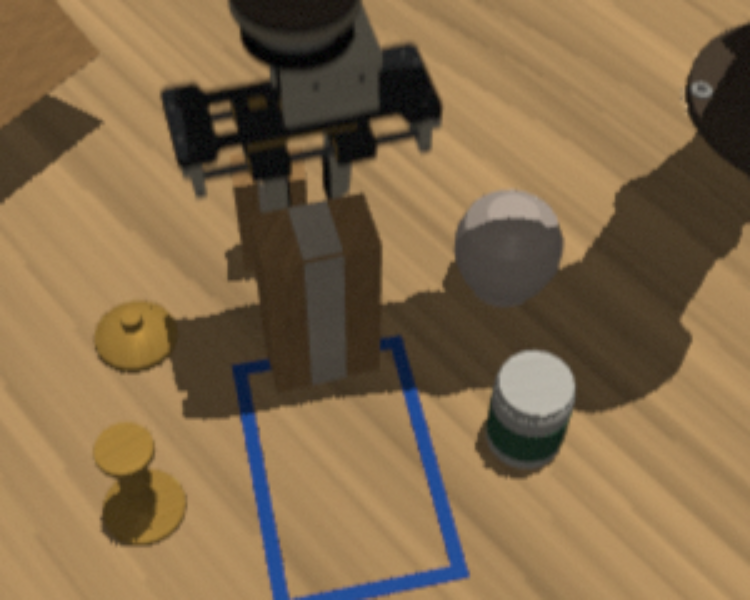

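The carton still stands; the fingers (crop pixel ~(300,180)) are behind its top, and bystanders are clear. I'll check the finger alignment numerically.

```bash
python3 - <<'E'
from h import *
s=status.observe();print(s['position'],s['ee_rot'],s['force'])
for n in('top','scene'):
    d=grab(n);W=world(d);p=s['position']
    m=(W[...,2]>.16)&(W[...,2]<.178)&(abs(W[...,0]-.572)<.08)&(abs(W[...,1]+.085)<.065)&(d['z_map']>0)
    Q=W[m];print(n,cv2.minAreaRect(Q[:,:2].astype(np.float32)))
    m=(W[...,2]>.176)&(W[...,2]<.2)&(abs(W[...,0]-.55)<.1)&(abs(W[...,1]+.13)<.08)
    Q=W[m]
    if len(Q)>5: print('fingers',len(Q),cv2.minAreaRect(Q[:,:2].astype(np.float32)),Q.mean(0))
E
```

```text
[ 0.5432887  -0.12921444  0.13841665] [ 3.06587012 -0.68193794 -0.01326103] [-3.70675513  2.06566269 -5.29687171]
top ((0.572060763835907, -0.08522815257310867), (0.05475705862045288, 0.09049540013074875), 64.28125)
scene ((0.5675908923149109, -0.09931793808937073), (0.08908940106630325, 0.08979068696498871), 64.29051971435547)
fingers 76 ((0.5461925268173218, -0.12545129656791687), (0.02083173580467701, 0.0646781176328659), 64.51113891601562) [ 0.54237865 -0.11693547  0.18259751]
```

>>> jog_arm(
  commands="0.35 0.023 -0.011 0 0 0 0; 0.35 0 0 0 0 0 0; 0.35 0 0 0 0 0 0; 0.35 0 0 0 0 0 0; 0.35 0 0 0 0 0 0",
)

```text
clock: 3.25
position: [0.5541, -0.1344, 0.1463]
ee_rot: [-3.066, 0.684, -0.001]
force: [-0.0, -0.2, 0.2]
width: 0.325
```

>>> jog_arm(
  commands="0.35 -0.012 0.006 0 0 0 0; 0.35 0.0116 0.024 0 0 0 0; 0.35 0.009 0.018 0 0 0 0; 0.35 0.009 0.018 0 0 0 0; 0.35 0.009 0.018 0 0 0 0",
)

```text
clock: 3.75
position: [0.5623, -0.1086, 0.1457]
ee_rot: [3.066, -0.683, 0.0]
force: [0.3, -1.1, -0.1]
width: 0.328
```

>>> jog_arm(
  commands="0.35 0.009 0.018 0 0 0 0; 0.35 0.009 0.018 0 0 0 0; 0.35 0.009 0.018 0 0 0 0; 0.35 0.009 0.018 0 0 0 0; 0.35 0 0 0 0 0 0",
)

```text
clock: 4.25
position: [0.5731, -0.0864, 0.1456]
ee_rot: [-3.066, 0.682, 0.0]
force: [0.0, -0.7, -0.7]
width: 0.324
```

```bash
python3 - <<'E'
from h import *
b=grab('scene');print(status.observe()['position'],status.observe()['force'])
cv2.imwrite('pics/sc3.png',cv2.resize(b['pixels'][60:300,100:400,::-1],(750,600)))
E
```

```text
[ 0.57285635 -0.08709532  0.14562084] [-0.13561806 -0.67234509  0.10360328]
```

View pics/sc3.png

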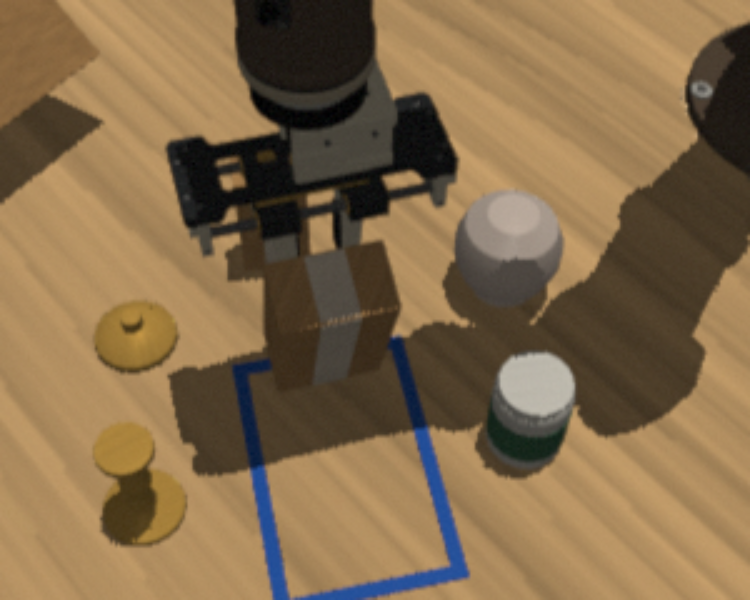

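The carton is tipping about its leading foot edge, which has stayed at crop row ~385. I'll keep pushing gently past balance.

>>> jog_arm(
  commands="0.35 0.007 0.015 0 0 0 0; 0.35 0.007 0.015 0 0 0 0; 0.35 0.007 0.015 0 0 0 0; 0.35 0.004 0.008 0 0 0 0; 0.35 0 0 0 0 0 0",
)

```text
clock: 4.8
position: [0.5804, -0.0711, 0.1457]
ee_rot: [-3.066, 0.683, 0.0]
force: [-0.2, -0.3, -0.6]
width: 0.324
```

>>> jog_arm(
  commands="0.35 0 0 0 0 0 0; 0.35 0 0 0 0 0 0; 0.35 0 0 0 0 0 0; 0.35 0 0 0 0 0 0; 0.35 0 0 0 0 0 0",
)

```text
clock: 5.3
position: [0.5802, -0.0718, 0.1458]
ee_rot: [-3.066, 0.684, -0.0]
force: [-0.2, -0.7, 0.2]
width: 0.325
```

```bash
python3 - <<'E'
from h import *
b=grab('scene');print(status.observe()['position'],status.observe()['force'])
cv2.imwrite('pics/sc4.png',cv2.resize(b['pixels'][60:340,100:450,::-1],(750,600)))
E
```

```text
[ 0.58014621 -0.07179603  0.14573586] [ 0.8293312  -0.04420253  0.35602442]
```

View pics/sc4.png

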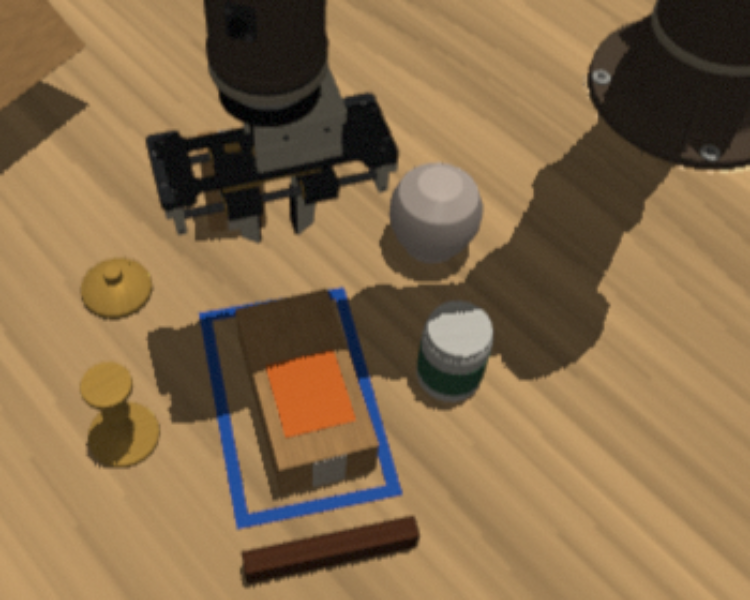

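The carton lies flat, label up, inside the outline. I'll back off and measure it.

>>> jog_arm(
  commands="0.35 -0.03 -0.06 0 0 0 0; 0.35 -0.02 -0.045 0 0 0 0; 0.35 0 0 0 0 0 0; 0.35 0 0 0 0 0 0; 0.35 0 0 0 0 0 0",
)

```text
clock: 5.85
position: [0.5656, -0.1024, 0.1457]
ee_rot: [-3.066, 0.683, -0.0]
force: [0.7, 1.1, 0.3]
width: 0.323
```

```bash
cat >> h.py <<'E'
C=np.array([.627,.0082])
def carton():
    for n in('top','scene'):
        d=grab(n);W=world(d)
        m=(W[...,2]>.048)&(W[...,2]<.062)&(abs(W[...,0]-.66)<.13)&(abs(W[...,1]-.03)<.13)
        k,lab,st,c=cv2.connectedComponentsWithStats(m.astype(np.uint8));i=1+st[1:,4].argmax()
        Q=W[lab==i];r=cv2.minAreaRect(Q[:,:2].astype(np.float32))
        a=np.radians(61.4);R=np.array([[np.cos(a),np.sin(a)],[-np.sin(a),np.cos(a)]])
        print(n,len(Q),r,np.median(Q[:,2]).round(4)); print((R@(cv2.boxPoints(r)-C).T).T.round(4).tolist())
        m=(W[...,2]>.022)&(W[...,2]<.034)&(abs(W[...,0]-.70)<.08)&(abs(W[...,1]-.145)<.06)
        k,lab,st,c=cv2.connectedComponentsWithStats(m.astype(np.uint8));i=1+st[1:,4].argmax()
        r=cv2.minAreaRect(W[lab==i][:,:2].astype(np.float32));print('stop',r,(R@(np.array(r[0])-C)).round(4))
    s=status.observe();print(s['position'],R@(s['position'][:2]-C),s['ee_rot'],s['force'])
E
python3 -c "
from h import *
carton()"
```

```text
top 3865 ((0.6209456920623779, 0.01740613579750061), (0.1697063148021698, 0.09035319089889526), 64.43290710449219) 0.055
[[-0.0819, 0.0503], [-0.0772, -0.0399], [0.0923, -0.0309], [0.0875, 0.0593]]
stop ((0.6995471119880676, 0.14430022239685059), (0.021070659160614014, 0.15004757046699524), 61.27336502075195) [0.1542 0.0015]
scene 3661 ((0.6231938600540161, 0.017363980412483215), (0.17189253866672516, 0.09067157655954361), 64.40119934082031) 0.0546
[[-0.082, 0.0485], [-0.0772, -0.042], [0.0944, -0.033], [0.0897, 0.0575]]
stop ((0.70216965675354, 0.14469784498214722), (0.021481076255440712, 0.14949674904346466), 61.44643020629883) [ 0.1558 -0.0007]
[ 0.56553389 -0.10237375  0.14564399] [-0.1265052   0.00103544] [-3.06628129e+00  6.82292307e-01  9.23857715e-05] [-0.02619933  0.41155166  0.05388207]
```

>>> jog_arm(
  commands="0.2 -0.0147 0.008 0 0 0 -0.008; 0.2 0 0 -0.14 0 0 0; 0.2 0 0 -0.12 0 0 0; 0.2 0 0 -0.1 0 0 0; 0.2 0 0 -0.05 0 0 0",
)

```text
clock: 6.45
position: [0.5596, -0.0999, 0.0203]
ee_rot: [3.048, -0.76, -0.005]
force: [0.6, 0.0, 0.3]
width: 0.396
```

>>> jog_arm(
  commands="0.2 0.016 0.0293 0 0 0 0; 0.2 0.016 0.0293 0 0 0 0; 0.2 0.008 0.0146 0 0 0 0; 0.2 0 0 0 0 0 0; 0.2 0 0 0 0 0 0",
)

```text
clock: 6.95
position: [0.5734, -0.0787, 0.0236]
ee_rot: [-3.048, 0.76, -0.002]
force: [-0.1, 0.4, -0.2]
width: 0.402
```

>>> jog_arm(
  commands="0.2 0.012 0.022 0 0 0 0; 0.2 0.012 0.022 0 0 0 0; 0.2 0.012 0.022 0 0 0 0; 0.2 0.012 0.022 0 0 0 0; 0.2 0.012 0.022 0 0 0 0",
)

```text
clock: 7.45
position: [0.5909, -0.0463, 0.0229]
ee_rot: [3.047, -0.762, 0.0]
force: [-2.3, -5.1, 3.4]
width: 0.401
```

>>> jog_arm(
  commands="0.2 0.012 0.022 0 0 0 0; 0.2 0.01 0.0175 0 0 0 0; 0.2 0 0 0 0 0 0; 0.2 0 0 0 0 0 0; 0.2 0 0 0 0 0 0",
)

```text
clock: 7.95
position: [0.5974, -0.0333, 0.0226]
ee_rot: [-3.048, 0.76, 0.0]
force: [0.5, -1.7, 0.7]
width: 0.401
```

```bash
python3 -c "
from h import *
carton()"
```

```text
top 1727 ((0.6662337779998779, 0.09377142786979675), (0.0786595568060875, 0.09018316119909286), 62.097251892089844) 0.0551
[[0.054, 0.0511], [0.0551, -0.0391], [0.1338, -0.0381], [0.1327, 0.0521]]
stop ((0.6993964314460754, 0.1446012705564499), (0.021100036799907684, 0.14953452348709106), 61.2291145324707) [0.1544 0.0017]
scene 3984 ((0.6455592513084412, 0.05070069432258606), (0.17635956406593323, 0.09041297435760498), 61.797279357910156) 0.0546
[[-0.0423, 0.0486], [-0.0417, -0.0418], [0.1347, -0.0405], [0.1341, 0.0499]]
stop ((0.7020909190177917, 0.14471670985221863), (0.021432233974337578, 0.14962904155254364), 61.354949951171875) [ 0.1558 -0.0006]
[ 0.59733232 -0.03372876  0.02262568] [-0.05101442  0.00597676] [-3.04774792e+00  7.60652598e-01  2.98878986e-04] [-0.49167012  0.76663264 -0.7455152 ]
```

Squared up, about 11 mm to go. I'll advance in small steps, watching the force.

>>> jog_arm(
  commands="0.2 0.0048 0.0088 0 0 0 0; 0.2 0.0048 0.0088 0 0 0 0; 0.2 0.0048 0.0088 0 0 0 0; 0.2 0.0016 0.0029 0 0 0 0; 0.2 0 0 0 0 0 0",
)

```text
clock: 8.55
position: [0.6023, -0.025, 0.0227]
ee_rot: [-3.048, 0.761, -0.0]
force: [-1.0, -1.6, 0.1]
width: 0.399
```

>>> jog_arm(
  commands="0.2 0.0016 0.0029 0 0 0 0; 0.2 0.0016 0.0029 0 0 0 0; 0.2 0 0 0 0 0 0; 0.2 0 0 0 0 0 0; 0.2 0 0 0 0 0 0",
)

```text
clock: 9.05
position: [0.6032, -0.0234, 0.0227]
ee_rot: [-3.048, 0.761, -0.0]
force: [-0.5, -2.0, 0.0]
width: 0.402
```

```bash
python3 -c "
from h import *
carton()"
```

```text
top 1379 ((0.6744691133499146, 0.10888675600290298), (0.06493455171585083, 0.09002263098955154), 62.027366638183594) 0.055
[[0.0782, 0.0512], [0.0792, -0.0388], [0.1441, -0.0381], [0.1431, 0.0519]]
stop ((0.6996480822563171, 0.14453327655792236), (0.020857850089669228, 0.14999139308929443), 61.34790802001953) [0.1545 0.0015]
scene 4052 ((0.6509877443313599, 0.06023361533880234), (0.1768239438533783, 0.09004471451044083), 61.96798324584961) 0.0547
[[-0.0317, 0.048], [-0.0308, -0.042], [0.146, -0.0403], [0.1451, 0.0497]]
stop ((0.7011045813560486, 0.1428137719631195), (0.025526195764541626, 0.14958983659744263), 61.52399444580078) [ 0.1537 -0.0006]
[ 0.60322281 -0.02333582  0.0227342 ] [-0.03906986  0.00578003] [-3.04789026e+00  7.60737958e-01 -1.67146765e-04] [ 0.19958681 -1.90149014 -0.25030332]
```

>>> jog_arm(
  commands="0.2 0.0016 0.0029 0 0 0 0; 0.2 0.0016 0.0029 0 0 0 0; 0.2 0 0 0 0 0 0; 0.2 0 0 0 0 0 0; 0.2 0 0 0 0 0 0",
)

```text
clock: 9.65
position: [0.6038, -0.0221, 0.0227]
ee_rot: [3.048, -0.761, -0.0]
force: [-3.2, -3.8, 1.9]
width: 0.402
```

>>> jog_arm(
  commands="0.2 0.0016 0.0029 0 0 0 0; 0.2 0.0016 0.0029 0 0 0 0; 0.2 0 0 0 0 0 0; 0.2 0 0 0 0 0 0; 0.2 0 0 0 0 0 0",
)

```text
clock: 10.15
position: [0.6038, -0.0221, 0.0227]
ee_rot: [3.045, -0.762, -0.002]
force: [-5.8, -7.9, 4.6]
width: 0.4
```

The tool has stalled and the force has risen to ~11 N, so the carton is against the stop. I'll retreat.

>>> jog_arm(
  commands="0.2 -0.024 -0.044 0 0 0 0; 0.2 -0.04 -0.073 0 0 0 0; 0.2 -0.02 -0.037 0 0 0 0; 0.2 0 0 0.1 0 0 0; 0.2 0 0 0.15 0 0 0",
)

```text
clock: 10.65
position: [0.5781, -0.0661, 0.0967]
ee_rot: [3.047, -0.762, -0.007]
force: [1.3, 1.4, 0.5]
width: 0.396
```

>>> jog_arm(
  commands="0.2 0 0 0.15 0 0 0; 0.2 0 0 0.15 0 0 0; 0.2 0 0 0.15 0 0 0; 0.2 0 0 0 0 0 0; 0.2 0 0 0 0 0 0",
)

```text
clock: 11.15
position: [0.5806, -0.0658, 0.2339]
ee_rot: [-3.046, 0.759, -0.004]
force: [-0.7, -0.2, -1.0]
width: 0.4
```

```bash
python3 -c "
from h import *
carton()
b=np.load('scene.npz')['pixels']
cv2.imwrite('pics/sc5.png',cv2.resize(b[:,:,::-1],(800,600)))"
```

```text
top 3863 ((0.6502562165260315, 0.0634259581565857), (0.17065970599651337, 0.09016364067792892), 61.89714050292969) 0.055
[[-0.0261, 0.0504], [-0.0253, -0.0398], [0.1453, -0.0383], [0.1446, 0.0518]]
stop ((0.699009120464325, 0.14366576075553894), (0.02324497513473034, 0.1496940404176712), 61.33237838745117) [0.1534 0.0016]
scene 4063 ((0.6525298357009888, 0.06328866630792618), (0.17179229855537415, 0.09018679708242416), 61.86278533935547) 0.0546
[[-0.0257, 0.0484], [-0.0249, -0.0418], [0.1468, -0.0404], [0.1461, 0.0497]]
stop ((0.7012735605239868, 0.14324550330638885), (0.025414932519197464, 0.1496516317129135), 61.365718841552734) [ 0.1541 -0.0006]
[ 0.57936112 -0.06561592  0.23185574] [-0.08761346  0.00649104] [-3.04774032e+00  7.60054798e-01  2.07763473e-03] [ 0.19081039 -0.51211164 -0.02895696]
```

View pics/sc5.png

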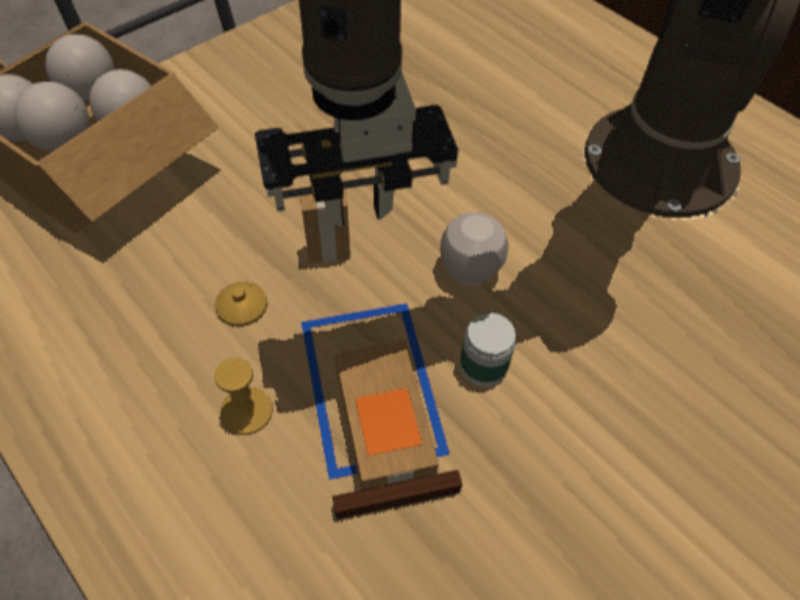

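The carton is snug against the stop (~(398,485)), label up. The rose, candlestick, tin and globe are at the same pixels as at the start, and the arm is clear. Handing in.

```bash
python3 -c "
from cell import arm
print(arm.sign_off())"
```

```text
the job is handed in; nothing more can be done
None
```

I pushed the carton over from high on its label side, and it landed flat, label up, inside the outline. I then slid it by its foot end, without pinching or lifting it, until the tool stalled at about 11 N against the stop. The job was handed in at about 11 s of the 42 s allowed; the hand-in gives no verdict.

- **Carton against the stop:** Both cameras put the corners of its top end at bay x of 0.145–0.147 m, with the stop's face at 0.145 m. It is square to the stop within about 0.5° and its sides lie at bay y of −0.042 to +0.052 m, inside the ±0.075 m limit. Its top is 55 mm above the bench.
- **Bystanders:** The candlestick, tin, globe shade and ceiling rose are at the same pixels in the last picture as at the start. I checked this by eye only and did not re-measure their positions in metres.
- **Robot:** It finished with the fingertips 0.23 m up, touching nothing.

No check failed. The two cameras disagreed by about 1–2 mm, which is within their calibration.

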